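# Fit the blade into a vegetable slicer

### The job

Fit the notched blade into the flat vegetable slicer: lay it into the recess with its cutting edge towards the ridged feed deck and its notch over the locating pin, so that it lies flat on the bed, fully home, and let it go. The pin may be set anywhere along its short slot, so feel for the place where the notch drops over it, without forcing it. Leave the toothed blade, the roll of tape and the glass bowl alone.

Things in the scene. Friction and masses are not known exactly. Their poses are not given: they have to be found in the camera images.
- blade_mid (a point): Blade to fit, lying grip up: steel plate 44x110x5 mm (x,y,z), on it a grey plastic grip wall 12 mm thick (x), 40 long (y), centred, its top 36 mm above the plate's underside. Point: plate centre in plan, 18 mm above the underside. x points from the bevelled cutting edge (x=-22) to the notched back edge (x=+22); y along the blade; z up. 0.06 to 0.12 kg
- notch (a point): Middle of the blade's one notch, at half the plate's thickness, 16 mm along blade x from the blade's centre; same axes as the blade. The notch is 11 mm wide in y, goes through the full thickness, is open to the back edge and 12.5 mm deep (blade x from 9.5 to 22 mm)
- seat (a point): Centre of the blade recess, on its bed, 16 mm above the table. Recess: 47 mm wide (x) at the bed, 52 at the top of its sloped sides, 148 long (y). Decks stand 5 mm above the bed, end rails 11 mm. x points from the ridged feed deck across the recess to the plain deck; z up. Seated blade: axes along these, cutting edge to -x, 1.5 mm play in x, blade point 18 mm above this point
- pin_slot (a point): Middle of the pin's slot, on the bed, 17 mm along seat x from the seat's centre; same axes. One steel locating pin, 8 mm thick, 6 mm high, slightly bevelled top, stands on this line, locked anywhere from y=-15 to +15 mm, not reported. 1.5 mm play either way in the notch. Off the pin the blade's back rides 6 mm above the bed on the pin; over it the blade drops flat onto the bed
- slicer: The slicer, fixed: low white plastic and aluminium body 176 (x) by 174 mm (y), 27 mm high at the side rails, with a hand loop at its +x end out to x=133 mm. Origin on the table under the seat's centre, axes as the seat's
- toothed_blade_mid (a point): The other blade, to be left alone: same size and grip, no notch, small teeth along its front; same point and axes as the first blade's. The two may have changed places
- tape: Roll of tape, 94 mm across and 48 mm high, to be left alone; origin at the centre of its underside.
- glass_bowl: Small clear glass bowl, 126 mm across and 42 mm high, to be left alone; origin at the centre of its underside.
Not all that is in view belongs to the job. What is shaped like the part that bears blade_mid but blue or turquoise is not meant.

How it is judged:
At the end, for the whole second after the job is handed in: The notched blade lies in the slicer's recess, flat on the bed with its notch over the pin: its point within 1.2 mm of its seated height, within 4 mm of the recess's middle in x and 18.5 mm in y, tilted less than 0.04 rad, along the recess within 0.1 rad, released and at rest (z of blade_mid in the frame of seat between 0.0165 and 0.0192 m and x of blade_mid in the frame of seat between -0.004 and 0.004 m and y of blade_mid in the frame of seat between -0.0185 and 0.0185 m and angle between blade_mid's own z axis and vertical below 0.04 rad and angle between the y axis of blade_mid and the y axis of seat, either way round below 0.1 rad and linear speed of blade below 0.01 m/s); the robot touches nothing.
It fails at once if the blade is forced against the slicer with more than 50 N (contact force between blade and slicer above 50 N).
It fails at once if the toothed blade is moved more than 25 mm (distance of toothed_blade_mid from where it was at the start of the episode above 0.025 m).
It fails at once if the tape is moved more than 25 mm (distance of tape from where it was at the start of the episode above 0.025 m).
It fails at once if the glass bowl is moved more than 25 mm (distance of glass_bowl from where it was at the start of the episode above 0.025 m).
It also fails if it takes over 64 s, if anything falls off the work surface, if the arm or the gripper's body presses on something with over 40 N, if the wrist force passes 120 N, or if a joint passes its speed limit or range.

### The arm

A 6-joint arm with a two-finger parallel gripper is mounted at the origin on a cart in front of the work surface, level with it; the furniture and walls round the work are solid. World frame = base frame: x ahead of the robot, y to its left, z up, the work surface at z = 0. Lengths are in m, angles in rad, forces in N, time in s.
With the tool pointing down it reaches from about 0.35 to 0.975 m from the base axis. Payload 4.9 kg.
Tool frame: the origin (TCP) lies on the mounting face of the last link; the fingertips stand 173 mm ahead of it and the grasp point (between the pads) lies ctrl.pinch_z ahead of it (ctrl.pinch_z is the distance from the TCP to the grasp point, in m); z points along the fingers, y is the line along which they close (so a half turn about z gives the same grasp; the last joint's range is limited). The gripper opens to 85 mm and grips with 20 to 120 N. Pads are 22 mm wide; open, the fingers measure 114 mm over their backs; the gripper's body (76 mm by 85 mm) begins 54 mm behind the grasp point. The pads swing forward as they close: fully open they stand 13 mm farther back than shut.
Start: joints at [-1.427, 0.053, 1.613, -0, 1.476, -0.119], TCP at [0.162, -0.604, 0.405] pointing down, gripper open.
Joint ranges: [-3.01, 3.01], [-1.01, 2.22], [0.06, 2.58], [-1.02, 4.17], [0.09, 2.62], [-3.14, 3.14]. Speed limits (rad/s): [2.57, 2.57, 3.14, 3.14, 3.14, 3.14].

### API

Orientations are given as a rotation vector (axis times angle).
In Python, from station import telemetry, eyes, ctrl gives the robot as it stands.
- The arm moves only by the tool apply_moves, never from a script. Its argument "plan" is a list of rows, each a list of 5 numbers: the finger opening in m, from 0 to 0.0854, then the shift along the tool's x, y, z in m, then the turn about the tool's z in rad. In form: [[jaw, x, y, z, roll], ...]. A call has 1 to 12 rows; each row is the pose to reach, as a shift and turn from the pose commanded when the call began, along the tool's axes at that moment; what a row does not reach only later rows make up. A row lasts 1/12 s, in which the tool goes at most 41.7 mm and 7.16 degrees, less where a joint would pass 70% of its speed; a pose out of reach is approached as far as the arm can. A call with a gripper value outside its range is refused whole. The fingers move at their own pace and stop on an object; "newtons" is the grip in N (left out, the last holds). Time passes only in rows, so rows that repeat a pose let the fingers close. It gives the time, the measured TCP pose, the force, the opening and the grip force at its end, in the units of the state.
- telemetry.get_obs(): the state, without advancing time (a new reading comes with each control period).
- eyes.get_image(name): name is "side" or "top" or "wrist"; returns a dict with "img" (400x640x3 uint8, blue, green, red), "range_z" (400x640 float32, m along the optical axis (not along the pixel's ray), 0 where there is no reading), "K" (3x3 intrinsics, pixels), "dist_coeffs" ([k1, k2, p1, p2, k3] as OpenCV has them; the pictures are not rectified), "pose" (4x4, takes a point from camera to world coordinates); the wrist camera has in their place "hand_eye" (4x4, takes a point from camera to tool coordinates, whose origin is the TCP and whose axes are the flange's). Camera axes: x right, y down, z forward; pixel columns grow to the right and rows downward; lengths in m; the calibration is good to about 2 mm. A picture is of the moment at which its call begins: read the wrist's pose just before it.
- ctrl.finish_job(): hands the job in; it is judged then, once.
Trained networks look in a picture, given as the dict that the camera call returned (one of the last four; its "shot" number tells which), for a name from the list of things; names that differ only in an ending like _2 or _b are one class to them, and where a whole thing is asked for, a point or a joint stands for the part that bears it (a point fixed in the world has none). Each returns a list of dicts, best first, with "confidence" (0 to 1); they miss things now and then, are a little off and sometimes report something else, mostly with a low value. They report only what shows in the picture. A call takes as long as a camera call. They do not tell look-alikes from the thing itself.
- eyes.search_frame(thing, picture): "box" ([left, top, right, bottom] in pixels, round what is visible of it).
- eyes.outline_of(thing, picture): "region" (400x640 bool, what is visible of it) and "box" ([left, top, right, bottom] in pixels, round what is visible of it).
- eyes.tip_of(thing, picture): "point" ([column, row] in pixels: a listed point, or the origin of a listed thing).
The state is a dict: "t": time; "q": joint angles; "dq": joint speeds; "effort": joint torques, N m; "tool_pos": TCP position; "tool_rot": TCP orientation; "contact_force": force on the tool from outside, world axes, zero at the start; "wrist_torque": the same for the moment, N m; "opening": finger opening in m; "grip_force": force on a finger pad.
Only numpy, scipy, OpenCV 4.12 (cv2) and the standard library are available. Lean on these libraries where they do the work, as an engineer would, in place of code of your own. Each camera call takes 0.05 s, during which the arm holds its last target. There are 200 camera calls.

## Working session

There is one attempt and no reset: what is moved stays moved. The work goes in short steps, Python scripts to look and compute and a tool call to move; the robot and the scene stay as the last step left them, time stands still between calls to the robot, and variables do not carry over. Pictures are saved under pics/ and viewed, at most 10 in all, crops included, and the job is handed in when it is done.

Besides the shell and the picture viewer there is one more tool, called as name([rows], argument=value, ...), one row to a line, values as JSON. apply_moves: Moves the arm, as the interface text tells. Its arguments: {"type":"object","properties":{"plan":{"type":"array","items":{"type":"array","items":{"type":"number"}}},"newtons":{"type":"number"}},"required":["plan"]}

```bash
ls; mkdir -p pics; cat > h.py <<'E'
import numpy as np, cv2
from station import telemetry, eyes, ctrl
from scipy.spatial.transform import Rotation as R
def T_tool(o):
    T=np.eye(4);T[:3,:3]=R.from_rotvec(o["tool_rot"]).as_matrix();T[:3,3]=o["tool_pos"];return T
def shot(n):
    o=telemetry.get_obs();p=eyes.get_image(n)
    p["W"]=p["pose"] if "pose" in p else T_tool(o)@p["hand_eye"]
    return p
def ray(p,uv):
    n=cv2.undistortPoints(np.array(uv,float).reshape(-1,1,2),p["K"],p["dist_coeffs"]).reshape(-1,2)
    d=np.c_[n,np.ones(len(n))]@p["W"][:3,:3].T
    return p["W"][:3,3],d
def atz(p,uv,z):
    c,d=ray(p,uv);return c+d*((z-c[2])/d[:,2])[:,None]
def proj(p,X):
    M=np.linalg.inv(p["W"]);return cv2.projectPoints(np.array(X,float).reshape(-1,3),cv2.Rodrigues(M[:3,:3])[0],M[:3,3],p["K"],p["dist_coeffs"])[0].reshape(-1,2)
E
python3 - <<'E'
from h import *
o=telemetry.get_obs();print({k:np.round(v,3) for k,v in o.items()},ctrl.pinch_z)
for n in["top","side","wrist"]:
    p=shot(n);cv2.imwrite(f"pics/{n}0.png",p["img"])
    print(n,np.round(p["W"],3).tolist(),np.round(p["K"],1).tolist())
    for t,z in[("blade_mid",.018),("toothed_blade_mid",.018),("seat",.016),("pin_slot",.016),("notch",.0025),("tape",0),("glass_bowl",0)]:
        for d in eyes.tip_of(t,p)[:4]: print(t,np.round(d["point"],1),round(d["confidence"],2),np.round(atz(p,[d["point"]],z)[0],3))
E
```

```text
pics
{'t': np.float64(0.0), 'q': array([-1.427,  0.053,  1.614,  0.   ,  1.476, -0.119]), 'dq': array([ 0.   ,  0.001, -0.   ,  0.001,  0.   , -0.   ]), 'effort': array([ 0.0000e+00, -3.9368e+01, -3.7018e+01, -0.0000e+00,  7.0000e-03,
        0.0000e+00]), 'tool_pos': array([ 0.162, -0.603,  0.403]), 'tool_rot': array([-3.112, -0.411,  0.   ]), 'contact_force': array([ 0.319,  0.072, -0.114]), 'wrist_torque': array([ 0.019, -0.016,  0.015]), 'grip_force': np.float64(0.0), 'opening': np.float64(0.085)} 0.1547
top [[0.032, -0.979, 0.202, 0.332], [-0.999, -0.033, 0.001, -0.081], [0.006, -0.202, -0.979, 1.23], [0.0, 0.0, 0.0, 1.0]] [[424.0, 0.0, 326.7], [0.0, 424.0, 202.8], [0.0, 0.0, 1.0]]
blade_mid [369.  190.6] 0.97 [ 0.622 -0.203  0.018]
blade_mid [229.  151.6] 0.73 [0.728 0.218 0.018]
blade_mid [417.1 207.4] 0.62 [ 0.576 -0.345  0.018]
toothed_blade_mid [346.4 236.2] 0.76 [ 0.485 -0.14   0.018]
seat [262.2 224.9] 0.77 [0.51  0.104 0.016]
pin_slot [267.7 218.8] 0.63 [0.528 0.089 0.016]
notch [414.6 210.2] 0.82 [ 0.571 -0.341  0.002]
notch [367.1 184.9] 0.74 [ 0.643 -0.199  0.002]
not
[... 394 characters left out ...]
2] 0.7 [ 0.576 -0.354  0.018]
blade_mid [232.9 265.4] 0.58 [0.734 0.228 0.018]
toothed_blade_mid [351.7 200.9] 0.65 [ 0.494 -0.135  0.018]
seat [332.9 250.8] 0.6 [0.502 0.114 0.016]
pin_slot [327.4 245.4] 0.8 [0.521 0.095 0.016]
notch [237.9 275.1] 0.77 [0.717 0.243 0.003]
notch [310.6 188.2] 0.59 [ 0.64  -0.207  0.002]
notch [339.4 170.8] 0.56 [ 0.571 -0.343  0.002]
tape [261.6 213.7] 0.86 [ 0.748 -0.035  0.   ]
glass_bowl [387.  168.4] 0.81 [ 0.413 -0.4    0.   ]
glass_bowl [329.  246.5] 0.7 [0.52  0.078 0.   ]
wrist [[0.26, -0.928, -0.266, 0.229], [-0.966, -0.25, -0.072, -0.586], [0.0, 0.275, -0.961, 0.373], [0.0, 0.0, 0.0, 1.0]] [[288.5, 0.0, 320.4], [0.0, 288.5, 198.0], [0.0, 0.0, 1.0]]
```

```bash
python3 - <<'E'
import cv2
a=cv2.imread("pics/top0.png")[110:310,180:480]
cv2.imwrite("pics/topc.png",cv2.resize(a,None,fx=2.66,fy=2.66,interpolation=cv2.INTER_CUBIC))
E
```

```text
(no output)
```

View pics/topc.png

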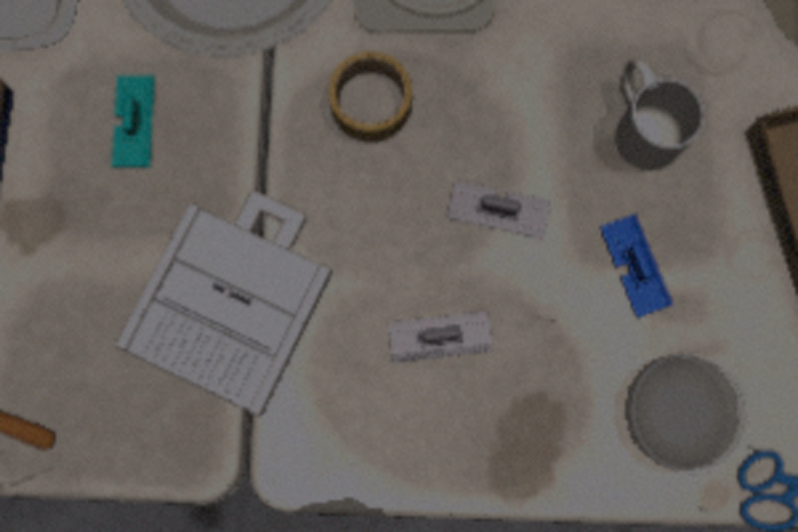

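Look-alikes seen in the top picture:
- Steel blade A at (369,190). Its dark notch side is unclear.
- Steel blade B at (346,236). Its front looks toothed.
- Turquoise blade at (229,152), a decoy.
- Blue blade at (417,207), a decoy.

The slicer is at (262,225), the tape at (318,149) and the bowl at (432,267). I'll move over A and B and check which has the notch.

apply_moves([
  [0.085, 0.49, -0.315, 0.1, 0],
  [0.085, 0.49, -0.315, 0.1, 0],
  [0.085, 0.49, -0.315, 0.1, 0],
  [0.085, 0.49, -0.315, 0.1, 0],
  [0.085, 0.49, -0.315, 0.1, 0],
  [0.085, 0.49, -0.315, 0.1, 0],
  [0.085, 0.49, -0.315, 0.1, 0],
  [0.085, 0.49, -0.315, 0.1, 0],
  [0.085, 0.49, -0.315, 0.1, 0],
  [0.085, 0.49, -0.315, 0.1, 0],
  [0.085, 0.49, -0.315, 0.1, 0],
  [0.085, 0.49, -0.315, 0.1, 0],
], newtons=30)

```text
t: 2.2
tool_pos: [0.4945, -0.2367, 0.3202]
tool_rot: [3.114, 0.412, 0.001]
contact_force: [-0.1, 0.0, 0.4]
opening: 0.0852
grip_force: 0.0
```

```bash
python3 - <<'E'
from h import *
p=shot("wrist");cv2.imwrite("pics/w1.png",p["img"]);np.savez("w1.npz",**{k:v for k,v in p.items()})
for t,z in[("blade_mid",.018),("toothed_blade_mid",.018),("seat",.016),("notch",.0025)]:
    for d in eyes.tip_of(t,p)[:4]: print(t,np.round(d["point"],1),round(d["confidence"],2),np.round(atz(p,[d["point"]],z)[0],4))
for t in("blade_mid","toothed_blade_mid"):
    for d in eyes.outline_of(t,p)[:4]:
        print(t,d["box"],round(d["confidence"],2))
E
```

```text
blade_mid [460.7 140.9] 0.94 [ 0.5744 -0.3519  0.018 ]
blade_mid [319.   26.8] 0.64 [ 0.6319 -0.199   0.018 ]
toothed_blade_mid [217.6 168.4] 0.95 [ 0.4893 -0.1371  0.018 ]
notch [437.4 141.2] 0.84 [ 0.5685 -0.337   0.0025]
notch [326.4  16.7] 0.64 [ 0.6457 -0.2021  0.0025]
blade_mid [253.7, 1.4, 385.5, 80.3] 0.86
blade_mid [429.4, 77.3, 479.8, 196.7] 0.74
toothed_blade_mid [169.9, 141.8, 280.1, 194.7] 0.69
```

View pics/w1.png

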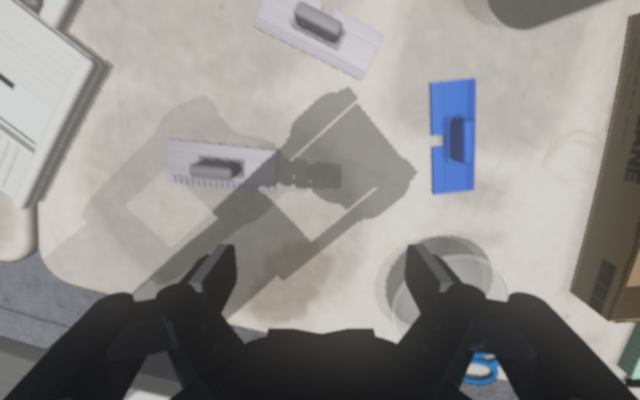

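B at (217,168) shows teeth along its lower edge, so it is the toothed blade. A at (319,27) is smooth-fronted, and blue at (455,140) is a decoy. A is the target, with its notch side cut off at the top of the frame. I'll go above A and align with it.

apply_moves([
  [0.085, 0.14, 0, 0.07, -1.0],
  [0.085, 0.14, 0, 0.07, -1.0],
  [0.085, 0.14, 0, 0.07, -1.0],
  [0.085, 0.14, 0, 0.07, -1.0],
  [0.085, 0.14, 0, 0.07, -1.0],
  [0.085, 0.14, 0, 0.07, -1.0],
  [0.085, 0.14, 0, 0.07, -1.0],
  [0.085, 0.14, 0, 0.07, -1.0],
  [0.085, 0.14, 0, 0.07, -1.0],
  [0.085, 0.14, 0, 0.07, -1.0],
  [0.085, 0.14, 0, 0.07, -1.0],
])

```text
t: 3.47
tool_pos: [0.6283, -0.2032, 0.2504]
tool_rot: [2.539, 1.849, 0.0]
contact_force: [-0.9, -0.1, -0.4]
opening: 0.0849
grip_force: 0.0
```

```bash
python3 - <<'E'
from h import *
o=telemetry.get_obs();T=T_tool(o);print(np.round(T,4).tolist(),np.round(o["q"],2))
p=shot("wrist");cv2.imwrite("pics/w2.png",p["img"])
for t,z in[("blade_mid",.018),("notch",.0025)]:
    for d in eyes.tip_of(t,p)[:4]: print(t,np.round(d["point"],1),round(d["confidence"],2),np.round(atz(p,[d["point"]],z)[0],4))
for d in eyes.outline_of("blade_mid",p)[:2]:
    print(d["box"],round(d["confidence"],2))
    m=d["region"];v,u=np.nonzero(m);Z=p["range_z"][v,u]
    c,dr=ray(p,np.c_[u,v]);n=np.linalg.norm(dr,axis=1)
    X=c+dr*Z[:,None]
    for lo,hi in((.002,.010),(.03,.045)):
        s=X[(X[:,2]>lo)&(X[:,2]<hi)]
        if len(s)>20:
            r=cv2.minAreaRect(s[:,:2].astype(np.float32)*1000);b=cv2.boxPoints(r);print(lo,len(s),r,np.median(s[:,2]))
E
```

```text
[[0.3071, 0.9517, 0.0004, 0.6283], [0.9517, -0.3071, -0.0002, -0.2032], [-0.0, 0.0004, -1.0, 0.2504], [0.0, 0.0, 0.0, 1.0]] [-0.43  0.27  1.64  0.    1.23 -0.11]
blade_mid [324.3 207. ] 0.91 [ 0.632  -0.1995  0.018 ]
[290.4, 125.7, 358.2, 264.4] 0.87
0.002 6119 ((633.0738525390625, -199.144287109375), (109.9879150390625, 43.891510009765625), 79.63815307617188) 0.004213935673627017
0.03 968 ((633.2512817382812, -198.02365112304688), (39.56201934814453, 12.007962226867676), 79.49989318847656) 0.034871591585830794
[328.1, 318.2, 356.1, 333.4] 0.61
0.002 116 ((610.1224365234375, -315.634521484375), (8.468920707702637, 22.42974853515625), 87.09146881103516) 0.00406669611303688
```

View pics/w2.png

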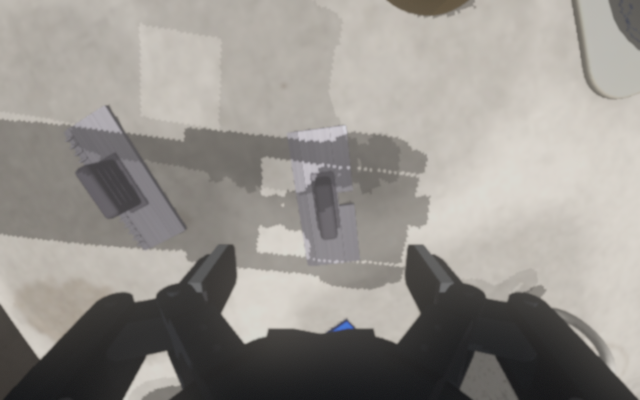

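A, seen at (324,207), has its notch at (343,203) on the right (+x) side and a smooth front edge on the left. That confirms the choice. Next is the descent and grasp.

apply_moves([
  [0.06, 0.006, 0.003, 0.0, -0.13],
  [0.05, 0.006, 0.003, 0.02, -0.13],
  [0.05, 0.006, 0.003, 0.04, -0.13],
  [0.05, 0.006, 0.003, 0.055, -0.13],
  [0.05, 0.006, 0.003, 0.066, -0.13],
  [0.05, 0.006, 0.003, 0.066, -0.13],
  [0.0, 0.006, 0.003, 0.066, -0.13],
  [0.0, 0.006, 0.003, 0.066, -0.13],
  [0.0, 0.006, 0.003, 0.066, -0.13],
  [0.0, 0.006, 0.003, 0.066, -0.13],
  [0.0, 0.006, 0.003, 0.066, -0.13],
  [0.0, 0.006, 0.003, 0.066, -0.13],
], newtons=30)

```text
t: 4.67
tool_pos: [0.634, -0.1976, 0.1858]
tool_rot: [2.408, 2.013, 0.002]
contact_force: [1.0, 0.2, 3.7]
opening: 0.0114
grip_force: 32.1
```

apply_moves([
  [0, 0, 0, -0.04, 0],
  [0, 0, 0, -0.08, 0],
  [0, 0.175, -0.137, -0.134, 0],
  [0, 0.175, -0.137, -0.134, 0],
  [0, 0.175, -0.137, -0.134, 0],
  [0, 0.175, -0.137, -0.134, 0],
  [0, 0.175, -0.137, -0.134, 0],
  [0, 0.175, -0.137, -0.134, 0],
  [0, 0.175, -0.137, -0.134, 0],
  [0, 0.175, -0.137, -0.134, 0],
  [0, 0.175, -0.137, -0.134, 0],
  [0, 0.175, -0.137, -0.134, 0],
])

```text
t: 5.67
tool_pos: [0.5297, -0.0017, 0.3176]
tool_rot: [-2.411, -2.014, 0.001]
contact_force: [-0.7, -0.5, -1.1]
opening: 0.0113
grip_force: 31.3
```

```bash
python3 - <<'E'
from h import *
o=telemetry.get_obs();T=T_tool(o);print(np.round(T,4).tolist(),np.round(o["q"],2),o["opening"])
p=shot("wrist");cv2.imwrite("pics/w3.png",p["img"])
np.savez("w3.npz",W=p["W"],K=p["K"],dist_coeffs=p["dist_coeffs"],range_z=p["range_z"],img=p["img"])
for t,z in[("seat",.016),("pin_slot",.016),("slicer",0)]:
    for d in eyes.tip_of(t,p)[:4]: print(t,np.round(d["point"],1),round(d["confidence"],2),np.round(atz(p,[d["point"]],z)[0],4))
for d in eyes.outline_of("slicer",p)[:2]:
    print(d["box"],round(d["confidence"],2))
    m=d["region"];v,u=np.nonzero(m);Z=p["range_z"][v,u]
    c,dr=ray(p,np.c_[u,v]);X=c+dr*Z[:,None]
    print(np.histogram(X[:,2],bins=np.arange(-.002,.034,.002)))
    s=X[(X[:,2]>.0235)&(X[:,2]<.030)]
    print(len(s),cv2.minAreaRect(s[:,:2].astype(np.float32)*1000))
    np.save("sl.npy",X)
E
```

```text
[[0.1782, 0.984, -0.0009, 0.5297], [0.984, -0.1782, -0.0002, -0.0017], [-0.0004, -0.0008, -1.0, 0.3176], [0.0, 0.0, 0.0, 1.0]] [-0.14 -0.11  1.92 -0.    1.33  0.04] 0.011316677375887537
seat [278.6  83.8] 0.69 [0.5097 0.0999 0.016 ]
seat [537.7 193.7] 0.56 [ 0.7418 -0.0439  0.016 ]
pin_slot [297.8  87.9] 0.97 [0.5257 0.0934 0.016 ]
slicer [282.6  85.8] 0.6 [0.5111 0.0994 0.    ]
[168.4, 0.0, 428.8, 186.1] 0.7
(array([   52,    10,     0,     0,     6,    23,    91,   807,  8972,
        2322,  6997, 13552,   636,  1014,  1117,     5,     0]), array([-0.002,  0.   ,  0.002,  0.004,  0.006,  0.008,  0.01 ,  0.012,
        0.014,  0.016,  0.018,  0.02 ,  0.022,  0.024,  0.026,  0.028,
        0.03 ,  0.032]))
2216 ((519.5379638671875, 79.68629455566406), (240.1300811767578, 89.45050048828125), 28.9658260345459)
```

View pics/w3.png

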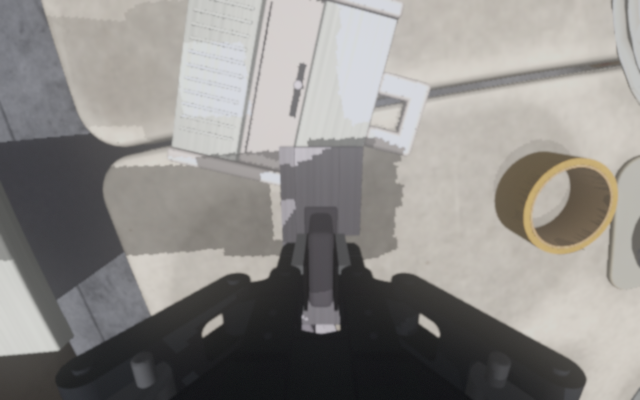

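```bash
python3 - <<'E'
from h import *
p=dict(np.load("w3.npz"))
g=np.indices((400,640));v,u=g[0].ravel(),g[1].ravel()
c,dr=ray(p,np.c_[u,v]);X=(c+dr*p["range_z"].ravel()[:,None]).reshape(400,640,3)
bed=((X[...,2]>.0125)&(X[...,2]<.0180)).astype(np.uint8);bed[150:]=0
bed=cv2.morphologyEx(bed,cv2.MORPH_OPEN,np.ones((3,3)))
n,l,s,_=cv2.connectedComponentsWithStats(bed);k=1+np.argmax(s[1:,4]);print(s[k])
L=[];Rr=[]
for r in range(3,140):
    x=np.nonzero(l[r]==k)[0]
    if len(x)>25: L.append(X[r,x[0],:2]);Rr.append(X[r,x[-1],:2])
f=[cv2.fitLine(np.float32(a),cv2.DIST_HUBER,0,.0005,.0001).ravel() for a in(L,Rr)]
for q in f: print(q,np.degrees(np.arctan2(q[1],q[0])))
a=np.mean([np.arctan(q[1]/q[0]) for q in f]);a=a if a>0 else a+np.pi
n_=np.array([np.sin(a),-np.cos(a)]) # seat x
o=[n_@q[2:] for q in f];print("yaw y",np.degrees(a),"offs",o,np.diff(o))
print("seat x",n_,"slot pt proj",n_@[.5257,.0934],"seat pt",n_@[.5097,.0999])
# pin
A=p["img"][40:140,230:360];cv2.imwrite("pics/w3c.png",cv2.resize(A,None,fx=6,fy=6,interpolation=cv2.INTER_NEAREST))
z=X[60:124:2,286:312:2,2];print((z*1000).round().astype(int))
E
```

```text
[ 239    0   87  150 8522]
[0.39261162 0.9197044  0.48902035 0.11359982] 66.8829
[0.40184227 0.9157089  0.53457433 0.09672504] 66.306595
yaw y 66.59475 offs [np.float32(0.4036574), np.float32(0.45216632)] [0.04850891]
seat x [ 0.91771823 -0.39723194] slot pt proj 0.4453430115282535 seat pt 0.42807751223444945
[[ 16  15  15  15  17  15  16  15  15  16  15  15  15]
 [ 15  15  15  15  15  16  15  15  14  17  15  14  16]
 [ 16  15  14  14  16  16  15  15  15  14  16  15  15]
 [ 15  14  15  15  15  16  16  15  15  17  15  14  16]
 [ 14  15  15  15  15  15  17  17  17  16  16  14  17]
 [ 14  16  16  14  15  14  17  16  15  15  16  16  18]
 [ 15  15  15  16  15  16  16  15  16  16  15  16  18]
 [ 15  15  15  14  15  15  14  15  15  15  14  15  19]
 [ 16  14  16  15  14  15  15  14  15  16  16  16  21]
 [ 15  16  15  15  15  16  15  16  15  14  15  18  20]
 [ 15  15  17  16  16  15  16  15  16  15  16  17  20]
 [ 16  16  15  16  19  21  21  22  16  15  15  19  21]
 [ 15  15  14  15  21  21  21  21  19  15  17  20  20]
 [ 16  17  14  15  21  22  20  21  19  15  17  19  19]
 [ 15  15  15  17  
[... 271 characters left out ...]
16  16  17  15  16  15  17  20  20  19]
 [ 16  15  14  16  16  15  16  15  16  18  19  20  21]
 [ 15  15  14  16  15  15  15  16  14  20  20  21  21]
 [ 14  15  14  16  16  16  16  14  17  20  20  20  21]
 [ 14  15  16  15  16  15  15  14  17  21  22  22  20]
 [ 17  15  16  16  16  14  16  15  20  20  19  19  21]
 [ 15  14  15  17  16  15  16  16  18  20  20  20  19]
 [ 15  15  15  16  16  15  16  16  19  20  21  20  20]
 [ 16  15  15  15  16  16  14  16  20  21  20 286  21]
 [ 16  15  15  15  15  16  16  17  21  21  19  20  21]
 [ 16  15  15  17  16  15  16  17  21  21  21  21  21]
 [ 15  15  16  15  15  15  16  19  21  20  21  21  21]
 [ 16  16  16  15  15  15  16  20  21  21  20  20  21]]
```

View pics/w3c.png

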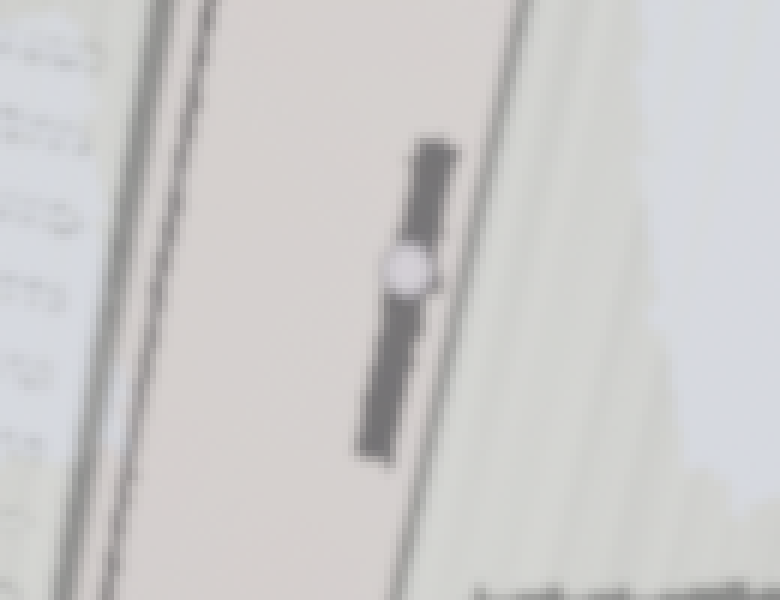

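The crop shows the dark slot from (302,63) to (292,117), with the bright pin at (298,85). Depth confirms it as a 6 mm bump there. Next I compute the target.

```bash
cat > tgt.py <<'E'
from h import *
def go(pin_xy,yawy,T,off=.001,zt=.2018):
    a=np.radians(yawy);y=np.array([np.cos(a),np.sin(a)]);x=np.array([y[1],-y[0]])
    tc=pin_xy-.017*x+off*y
    d=np.r_[tc-T[:2,3],0];t=T[:3,:3].T@d
    cur=np.arctan2(T[1,0],T[0,0])
    print("target TCP",tc.round(4),"tool shift",t[:2].round(4),"roll",round(-(a-cur),4),"dz to seat",round(T[2,3]-zt,4))
E
python3 - <<'E'
from tgt import *
p=dict(np.load("w3.npz"))
pin=atz(p,[[298.2,85.5]],.0215)[0,:2];ends=atz(p,[[302.5,63.3],[292.5,116.7]],.016)[:,:2]
a=np.radians(66.6);y=np.array([np.cos(a),np.sin(a)]);x=np.array([y[1],-y[0]])
print("pin",pin,"x,y:",pin@x,pin@y,"slot mid",ends.mean(0)@x,ends.mean(0)@y,"slot len",np.linalg.norm(ends[0]-ends[1]))
go(pin-(pin@x-.4279-.017)*x,66.6,T_tool(telemetry.get_obs()))
# held plate: visible points near end
g=np.indices((400,640));v,u=g[0].ravel(),g[1].ravel()
c,dr=ray(p,np.c_[u,v]);X=(c+dr*p["range_z"].ravel()[:,None])
To=T_tool(telemetry.get_obs());P=(X-To[:3,3])@To[:3,:3]
s=P[(P[:,2]>.176)&(P[:,2]<.190)&(np.abs(P[:,0])<.08)&(abs(P[:,1])<.04)]
print(len(s),np.percentile(s,[1,50,99],axis=0).round(4).tolist(),s[:,0].max())
E
```

```text
pin [0.52670275 0.09473644] x,y: 0.44575950405755393 0.2961236885464349 slot mid 0.4454227566457856 0.2922605294607431 slot len 0.04610407626056486
target TCP [0.5107 0.1027] tool shift [ 0.0992 -0.0372] roll 0.2293 dz to seat 0.1159
7360 [[-0.0549, -0.0221, 0.1787], [0.0298, -0.0008, 0.1817], [0.0531, 0.0209, 0.1841]] 0.053395403749922805
```

apply_moves([
  [0, 0.099, -0.0365, 0.04, 0.229],
  [0, 0.099, -0.0365, 0.06, 0.229],
  [0, 0.099, -0.0365, 0.08, 0.229],
  [0, 0.099, -0.0365, 0.09, 0.229],
  [0, 0.099, -0.0365, 0.097, 0.229],
  [0, 0.099, -0.0365, 0.1, 0.229],
  [0, 0.099, -0.0365, 0.1, 0.229],
  [0, 0.099, -0.0365, 0.1, 0.229],
])

```text
t: 6.58
tool_pos: [0.5122, 0.1022, 0.2197]
tool_rot: [2.624, 1.724, 0.004]
contact_force: [-0.8, -0.3, -1.2]
opening: 0.0119
grip_force: 31.3
```

```bash
python3 - <<'E'
from tgt import *
o=telemetry.get_obs();T=T_tool(o);print(o["contact_force"],T[:3,3])
a=np.radians(66.6);x=np.array([np.sin(a),-np.cos(a)])
go(np.array([.5267,.0947])-.0004*x,66.6,T)
p=shot("wrist");cv2.imwrite("pics/w4.png",p["img"])
g=np.indices((400,640));v,u=g[0].ravel(),g[1].ravel()
c,dr=ray(p,np.c_[u,v]);X=(c+dr*p["range_z"].ravel()[:,None]).reshape(400,640,3)
P=(X-T[:3,3])@T[:3,:3]
for r in range(110,190,10):
    q=P[r,200:440];print(r,[(200+i,round(float(q[i,1]*1000),1),round(float(X[r,200+i,2]*1000))) for i in range(1,240) if abs(X[r,200+i,2]-X[r,199+i,2])>.0035][:14])
E
```

```text
[-0.79009168 -0.31841927 -1.16094927] [0.51222083 0.10221054 0.21972626]
target TCP [0.5111 0.1025] tool shift [-0.0001 -0.0011] roll 0.0001 dz to seat 0.0179
110 []
120 []
130 []
140 [(204, -0.4, 188), (205, -67.2, 20), (431, -0.4, 188), (432, 63.6, 21)]
150 [(279, -22.2, 36), (299, -0.4, 188), (300, -11.0, 39), (363, 24.2, 20)]
160 [(279, -22.3, 37), (363, 24.5, 20)]
170 [(280, -21.9, 37), (363, 24.5, 21)]
180 [(243, -0.4, 188), (244, -46.0, 21), (280, -22.2, 36), (362, 24.5, 19), (427, -0.4, 188), (428, 64.0, 21)]
```

View pics/w4.png

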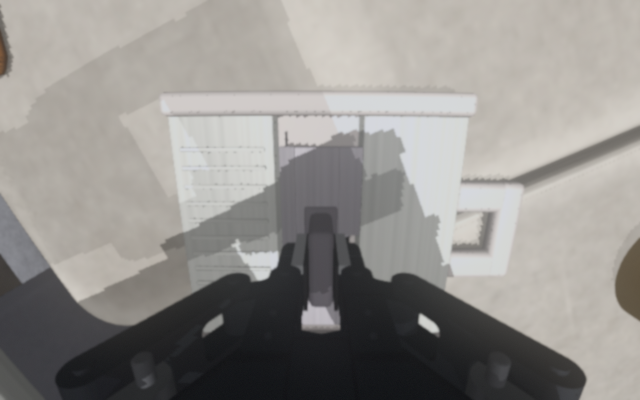

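The blade at (322,180) is parallel to the recess and close to centred in it (recess edges at about 276 and 362). I'll descend slowly.

apply_moves([
  [0, 0, -0.001, 0.005, 0],
  [0, 0, -0.001, 0.009, 0],
  [0, 0, -0.001, 0.011, 0],
  [0, 0, -0.001, 0.0125, 0],
  [0, 0, -0.001, 0.0125, 0],
])

```text
t: 7.05
tool_pos: [0.5099, 0.1033, 0.2051]
tool_rot: [-2.624, -1.726, 0.001]
contact_force: [-0.2, -0.4, -1.4]
opening: 0.0116
grip_force: 31.3
```

apply_moves([
  [0, 0, 0, 0.001, 0],
  [0, 0, 0, 0.002, 0],
  [0, 0, 0, 0.0025, 0],
  [0, 0, 0, 0.003, 0],
  [0, 0, 0, 0.003, 0],
])

```text
t: 7.47
tool_pos: [0.5101, 0.1035, 0.2025]
tool_rot: [-2.624, -1.727, 0.0]
contact_force: [-0.5, 0.0, -0.3]
opening: 0.0112
grip_force: 31.3
```

apply_moves([
  [0, 0, 0, 0.0006, 0],
  [0, 0, 0, 0.0006, 0],
  [0.03, 0, 0, 0.0006, 0],
  [0.03, 0, 0, 0.0006, 0],
  [0.03, 0, 0, 0.0006, 0],
  [0.03, 0, 0, 0.0006, 0],
  [0.03, 0, 0, -0.01, 0],
  [0.03, 0, 0, -0.04, 0],
  [0.03, 0, 0, -0.08, 0],
  [0.03, 0, 0, -0.08, 0],
  [0.03, 0, 0, -0.08, 0],
])

```text
t: 8.38
tool_pos: [0.5115, 0.1036, 0.2871]
tool_rot: [2.621, 1.725, 0.011]
contact_force: [-0.1, -0.4, -0.6]
opening: 0.0298
grip_force: 0.0
```

```bash
python3 - <<'E'
from h import *
o=telemetry.get_obs();T=T_tool(o);print(o["contact_force"],T[:3,3])
p=shot("wrist");cv2.imwrite("pics/w5.png",p["img"])
d=eyes.outline_of("blade_mid",p)[0];print(d["box"],d["confidence"])
v,u=np.nonzero(d["region"]);c,dr=ray(p,np.c_[u,v]);X=c+dr*p["range_z"][v,u][:,None]
s=X[(X[:,2]>.012)&(X[:,2]<.028)];print(cv2.minAreaRect(s[:,:2].astype(np.float32)*1000),np.median(s[:,2]))
A=np.c_[s[:,:2]-s[:,:2].mean(0),np.ones(len(s))];print("plane",np.linalg.lstsq(A,s[:,2],rcond=None)[0])
w=X[X[:,2]>.04];print(len(w),np.median(w[:,2]),cv2.minAreaRect(w[:,:2].astype(np.float32)*1000))
E
```

```text
[-0.14068457 -0.39611063 -0.6154454 ] [0.51153411 0.10357456 0.28707669]
[442.1, 1.6, 491.7, 21.6] 0.88
((0.0, 0.0), (0.0, 0.0), 0.0) nan
plane [0. 0. 0.]
4 0.25579882457784275 ((538.7450561523438, 167.13723754882812), (0.0, 0.0), 0.0)
  return _methods._mean(a, axis=axis, dtype=dtype,
  ret = ret.dtype.type(ret / rcount)
<stdin>:7: RuntimeWarning: Mean of empty slice.
  ret = um.true_divide(
```

View pics/w5.png

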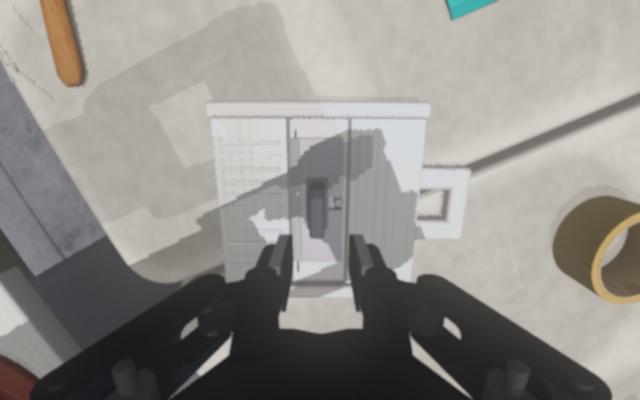

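The blade lies in the recess, its grip at (317,205) and the pin showing in the notch at (337,203). I'll check the plate's height and tilt against the bed by depth.

```bash
python3 - <<'E'
from h import *
p=shot("wrist")
g=np.indices((400,640));v,u=g[0].ravel(),g[1].ravel()
c,dr=ray(p,np.c_[u,v]);X=(c+dr*p["range_z"].ravel()[:,None]).reshape(400,640,3)
for n,r in dict(bed=(122,134,302,342),plateL=(142,255,300,306),plateR=(142,195,331,343),plateR2=(212,255,331,343),top=(142,170,300,342),bot=(242,258,300,340),deckR=(140,240,360,410),gripTop=(185,200,314,321)).items():
    z=X[r[0]:r[1],r[2]:r[3],2];print(n,np.round(np.percentile(z,[10,50,90])*1000,1))
m=np.zeros((400,640),bool);m[142:257,300:343]=1;m[172:245,306:330]=0;m[196:211]=0
s=X[m];s=s[(s[:,2]>.012)&(s[:,2]<.03)]
A=np.c_[s[:,:2]-s[:,:2].mean(0),np.ones(len(s))];print("plane",np.linalg.lstsq(A,s[:,2],rcond=None)[0].round(4))
m[:]=0;m[140:240,360:410]=1;s=X[m];A=np.c_[s[:,:2]-s[:,:2].mean(0),np.ones(len(s))];print("deck plane",np.linalg.lstsq(A,s[:,2],rcond=None)[0].round(4))
E
```

```text
bed [14.4 15.3 16.3]
plateL [19.1 20.  21. ]
plateR [19.4 20.3 21.2]
plateR2 [19.4 20.3 21.1]
top [19.5 20.3 21.2]
bot [19.4 20.3 21.1]
deckR [19.4 20.3 21.1]
gripTop [43.5 50.6 51.5]
plane [ 0.0079 -0.002   0.0203]
deck plane [-0.3654  0.2335  0.0218]
```

The plate's top is 5.0 mm above the bed and level with the deck, with about 0.008 rad of tilt, so it is fully home. I'm handing in.

```bash
python3 -c "
from station import ctrl
print(ctrl.finish_job())"
```

```text
the job is handed in; nothing more can be done
None
```

The notched blade is seated flat in the slicer's recess with its notch over the pin and the gripper clear of it. The job was handed in after about 8.5 s on the robot's clock; no verdict came back.

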